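Open the router's guard gate and hold it wide

TASK

The desktop router has finished: open its guard gate so that I can reach in for the part. First squeeze the lock bolt's grips on the fixed front panel together to draw the bolt fully back (it stays back when you let go), then squeeze the spring latch on the gate's top rail, swing the gate outward past its hold-open click until it stands square to the guard's front, and finish still gripping it there: the closing spring pulls it back, so do not let go at the end. Leave the tools and parts on the bench where they are.

Things in the scene. Friction and masses are not known exactly. Their poses are not given: they have to be found in the camera images.
- guard: Open-topped guard, aluminium and clear panels, 500 wide, 410 deep, 160 mm high, bolted round a desktop CNC router (255 mm high, over 160 mm inside). Origin: on the bench under the gate's hinge axis. +x runs along the front from fixed panel to hinge, -y is outward. On the line y = 0: gate x -20 to -250 mm, latch post to -284, fixed panel to -420. Free above the rails but for catches and hinge.
- gate_hinge (a point): Point on the gate's vertical hinge axis at rail-top height (160 mm).
- gate (a joint): Gate angle, rad: 0 shut, grows as the free end swings outward (counter-clockwise from above), 1.57 square to the front, stop at 1.75. A closing spring pulls it shut, 0.12 Nm at 0 rising to 0.31 Nm at 1.57. A sprung plunger at the hinge must be pushed over a lobe between about 0.6 and 0.8 (0.6 Nm in all); let go gently beyond it, the gate drops back and rests against the lobe at about 1.0.
- gate_leaf: The gate: 230 mm wide frame of 30 mm profile with a clear panel, 0.75 kg, bottom edge 25 mm above the bench, top rail at 160 mm. Turns with joint gate. Origin on the hinge axis at bench height; the leaf runs along its own -x.
- lock_bolt (a joint): Travel of the lock bolt's sliding grip, m: 0 to 0.014, along the guard's -x towards its fixed lug. Up to 0.010 the bolt blocks the gate; fully back is 0.014. No spring: it stays where it is left and takes about 5 N to slide.
- lock_grip (a point): Grip point of the lock bolt on the fixed panel's top rail, 198 mm above the bench: midway between its two grips when squeezed. Fixed lug's outer face 19 mm from here along the guard's -x; sliding grip's outer face 33 mm from here along +x (19 when drawn back). 52 mm over both, 38 squeezed. Grips 26 mm wide, 12 thick, tops at 210 mm. Bolt and straps lie below 176 mm: keep fingertips above that.
- latch (a joint): Travel of the spring latch's sliding grip, m: 0 to 0.014 (fully squeezed). Up to 0.010 the latch blocks the gate. A spring returns it (4 N at 0, 8.5 N at 0.014), so keep it squeezed until the gate has begun to swing.
- latch_grip (a point): Grip point of the spring latch on the gate's top rail, 192 mm from the hinge axis, 198 mm above the bench; turns with the gate. Midway between its grips when squeezed. Made like the lock bolt but reversed: fixed lug's outer face 19 mm from here towards the hinge, sliding grip's 33 mm towards the free end (19 squeezed). Keep fingertips above 176 mm. The gate can be swung by the squeezed grips.
- drill: Bystander: dark cordless drill standing on its battery, 210 mm tall, origin under its battery.
- driver_long: Bystander: screwdriver 240 mm long lying flat, origin at mid-length.
- driver_short: Bystander: screwdriver 190 mm long lying flat, origin at mid-length.
- square: Bystander: steel try square, 120 x 270 mm, lying flat, 16 mm thick.
- tape: Bystander: tape measure 70 x 34 x 66 mm standing beyond the hinge post, clear of the gate's swing up to its stop.
- offcut: Bystander: MDF offcut 130 x 50 x 12 mm lying in front of the gate; the gate swings over it without touching.
- ferrule: Bystander: brass ferrule, 32 mm across, 18 mm high, on the bench in front of the gate's free end; the gate passes over it.

How it is judged:
By the outcome, as a careful person would: the job done as asked, in the order asked, and still so for the second after the job is handed in, while the arm keeps its last pose, push and grip.
It also fails if it takes over 54 s, if anything falls off the work surface, if the arm or the gripper's body presses on something with over 40 N, if the wrist force passes 120 N, or if a joint passes its speed limit or range.

ROBOT

A 6-joint arm with a two-finger parallel gripper is mounted at the origin on the work surface. World frame = base frame: x ahead of the robot, y to its left, z up, the work surface at z = 0. Lengths are in m, angles in rad, forces in N, time in s.
With the tool pointing down it reaches from about 0.3 to 0.75 m from the base axis. Payload 8.5 kg.
Tool frame: the origin (TCP) lies midway between the tips of the shut fingers; the grasp point (between the pads) lies 19 mm behind it; z points along the fingers, x is the direction in which the jaws open and shut, and the axes are right-handed (so a half turn about z gives the same grasp; the last joint's range is limited). The gripper opens to 88 mm and grips with 3 to 60 N. Pads are 18 mm wide; open, the fingers measure 123 mm over their backs; the gripper's body (75 mm by 187 mm) begins 45 mm behind the grasp point.
Start: joints at [-1.375, 0.381, 1.297, -0, 1.464, -0.215], TCP at [0.22, -0.504, 0.239] pointing down, gripper open.
Joint ranges: [-3.11, 3.11], [-0.89, 2.33], [0.22, 2.48], [-1.42, 4.56], [0.17, 2.85], [-2.88, 2.88]. Speed limits (rad/s): [2.39, 2.39, 3.14, 3.14, 3.14, 3.14].

INTERFACE

Orientations are given as a rotation vector (axis times angle).
In Python, from cell import arm, capture, camera_model gives the robot as it stands.
- The arm moves only by the tool carry_out, never from a script. Its argument "increments" is text: rows parted by semicolons, each of 4 numbers parted by spaces: the shift along the tool's x, y, z in cm, then the turn about the tool's z in rad. In form: x y z roll; .... A call has 1 to 8 rows; each row is the pose to reach, as a shift and turn from the pose commanded when the call began, along the tool's axes at that moment; what a row does not reach only later rows make up. A row lasts 1/10 s, in which the tool goes at most 50 mm and 8.59 degrees, less where a joint would pass 70% of its speed; a pose out of reach is approached as far as the arm can. A call with a gripper value outside its range is refused whole. "hand" is the opening, from 0 (shut) to 1 (fully open), set as the call begins (left out, the last holds). The fingers move at their own pace and stop on an object; "grip_force" is the grip in N (left out, the last holds). Time passes only in rows, so rows that repeat a pose let the fingers close. It gives the time, the measured TCP pose, the force and the opening at its end, in the units of the state.
- arm.read_state(): the state, without advancing time (a new reading comes with each control period).
- capture(name): name is "side" or "top"; returns (picture, depth): 480x640x3 uint8, red, green, blue; 480x640 float32, m along the optical axis (not along the pixel's ray), 0 where there is no reading.
- camera_model(name): a dict with "fx", "fy", "cx", "cy" (pixels), "eye" and "rotation" of the camera in the world. Camera axes: x right, y down, z forward; pixel columns grow to the right and rows downward; lengths in m; the calibration is good to about 2 mm. A picture is of the moment at which its call begins. camera_model takes no time and is no camera call.
- arm.hand_in(): hands the job in, once; it reports no verdict.
The state is a dict: "t": time; "joints": joint angles; "joint_velocities": joint speeds; "effort": joint torques, N m; "ee_pos": TCP position; "ee_rot": TCP orientation; "ft_force": force on the tool from outside, world axes, zero at the start; "ft_torque": the same for the moment, N m; "width": finger opening in m.
Only numpy, scipy, OpenCV 4.12 (cv2) and the standard library are available. Lean on these libraries where they do the work, as an engineer would, in place of code of your own. Each camera call takes 0.05 s, during which the arm holds its last target. There are 200 camera calls.

## Working session

There is one attempt and no reset: what is moved stays moved. The work goes in short steps, Python scripts to look and compute and a tool call to move; the robot and the scene stay as the last step left them, time stands still between calls to the robot, and variables do not carry over. Pictures are saved under pics/ and viewed, about 8 in all and at most 12, crops included, and the job is handed in when it is done.

Besides the shell and the picture viewer there is one more tool, called after "Call:" as name(argument=value, ...) on one line, values as JSON. carry_out: Moves the arm, as the interface text tells. Its arguments: {"type":"object","properties":{"increments":{"type":"string"},"hand":{"type":"number"},"grip_force":{"type":"number"}},"required":["increments"]}

```bash
mkdir -p pics; ls; python3 - <<'E'
from cell import arm,capture,camera_model
import cv2,numpy as np
s=arm.read_state();print({k:np.round(s[k],3) for k in('t','ee_pos','ee_rot','ft_force','width')})
for n in('side','top'):
    p,d=capture(n);m=camera_model(n);print(n,{k:np.round(v,3).tolist() for k,v in m.items()})
    cv2.imwrite(f'pics/{n}0.png',p[:,:,::-1]);np.savez(f'{n}0.npz',p=p,d=d)
E
```

```text
pics
{'t': np.float64(0.0), 'ee_pos': array([ 0.22 , -0.504,  0.238]), 'ee_rot': array([-2.627e+00,  1.721e+00,  2.000e-03]), 'ft_force': array([-0.207,  0.299,  0.825]), 'width': np.float64(0.088)}
side {'fx': 585.381, 'fy': 585.381, 'cx': 325.26, 'cy': 240.102, 'eye': [-0.004, 0.826, 0.762], 'rotation': [-0.666, 2.408, -1.394]}
top {'fx': 440.291, 'fy': 440.291, 'cx': 322.192, 'cy': 245.103, 'eye': [0.375, -0.119, 1.329], 'rotation': [-2.114, 2.154, -0.16]}
```

View pics/side0.png

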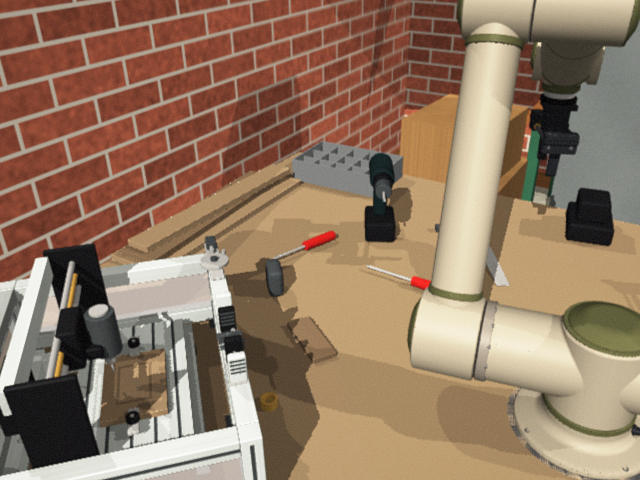

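View pics/top0.png

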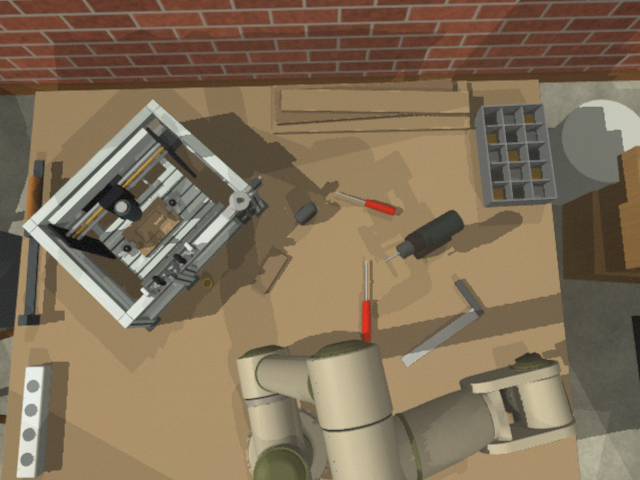

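The top view shows the guard at upper left, with the hinge near (240,202), the front rail running to the corner at (127,322), and the catches around (160-190, 258-285). I'll zoom in there.

```bash
cat > h.py <<'E'
import numpy as np,cv2
from scipy.spatial.transform import Rotation as R
from cell import arm,capture,camera_model
def rays(n,uv):
    m=camera_model(n);uv=np.atleast_2d(np.float64(uv))
    r=np.c_[(uv[:,0]-m['cx'])/m['fx'],(uv[:,1]-m['cy'])/m['fy'],np.ones(len(uv))]
    return np.array(m['eye']),r@R.from_rotvec(m['rotation']).as_matrix().T
def cloud(n,d):
    v,u=np.indices(d.shape);e,r=rays(n,np.c_[u.ravel(),v.ravel()])
    return (e+r*d.reshape(-1,1)).reshape(480,640,3)
def plane(n,uv,z):
    e,r=rays(n,uv);return e+r*((z-e[2])/r[:,2])[:,None]
def proj(n,P):
    m=camera_model(n);c=(np.atleast_2d(P)-m['eye'])@R.from_rotvec(m['rotation']).as_matrix()
    return np.c_[c[:,0]/c[:,2]*m['fx']+m['cx'],c[:,1]/c[:,2]*m['fy']+m['cy']]
E
python3 - <<'E'
from h import *
a=np.load('top0.npz');b=np.load('side0.npz')
t=cv2.resize(a['p'][185:335,110:270],None,fx=5,fy=5,interpolation=2)[:,:,::-1]
s=cv2.resize(b['p'][240:480,180:300],None,fx=4,fy=4,interpolation=2)[:,:,::-1]
cv2.imwrite('pics/t1.png',t[:600]);
cv2.imwrite('pics/s1.png',s[:600]) 
C=cloud('top',a['d']);D=cloud('side',b['d'])
for n,X,sl in(('top',C,np.s_[185:340,20:270]),('side',D,np.s_[240:480,0:300])):
    Z=X[sl].reshape(-1,3);h=np.histogram(Z[:,2],bins=np.arange(.14,.25,.005));print(n,h[0])
    q=Z[(Z[:,2]>.203)&(Z[:,2]<.216)];print(len(q));
    print(np.round(q[::max(1,len(q)//25)],3).tolist())
E
```

```text
top [ 241  293  346 1777 1799  362  347  287  152   98   90   93  184  257
  173  116  164  239  351  262  380]
529
[[0.726, 0.462, 0.213], [0.715, 0.476, 0.215], [0.704, 0.4, 0.209], [0.693, 0.411, 0.212], [0.687, 0.496, 0.21], [0.672, 0.513, 0.206], [0.664, 0.471, 0.204], [0.657, 0.531, 0.214], [0.653, 0.534, 0.209], [0.644, 0.54, 0.212], [0.637, 0.396, 0.208], [0.628, 0.502, 0.207], [0.616, 0.511, 0.203], [0.603, 0.527, 0.205], [0.577, 0.53, 0.215], [0.562, 0.247, 0.21], [0.557, 0.241, 0.209], [0.557, 0.513, 0.205], [0.536, 0.264, 0.21], [0.529, 0.257, 0.206], [0.518, 0.256, 0.209], [0.475, 0.315, 0.211], [0.467, 0.312, 0.211], [0.45, 0.343, 0.209], [0.442, 0.338, 0.213], [0.435, 0.335, 0.207]]
side [1070 1203 1179 6975 1090  837  738  764  635  669  780  681  954 1040
  680  669  806 1250 1217  828 2420]
2187
[[0.811, 0.288, 0.216], [0.82, 0.301, 0.21], [0.809, 0.29, 0.203], [0.831, 0.318, 0.203], [0.563, 0.237, 0.208], [0.55, 0.237, 0.205], [0.526, 0.264, 0.208], [0.532, 0.276, 0.204], [0.638, 0.391, 0.211], [0.637, 0.392, 0.203], [0.639, 0.41, 0.209], [0.468, 0.313, 0.208], [0.477, 0.325, 0.207], [0.715, 0.475, 0.206], [0.656, 0.449, 0.207], [0.438, 0.338, 0.211], [0.69, 0.498, 0.21], [0.445, 0.356, 0.204], [0.656, 0.53, 0.208], [0.576, 0.543, 0.214], [0.573, 0.54, 0.21], [0.58, 0.548, 0.21], [0.595, 0.564, 0.212], [0.623, 0.579, 0.207], [0.625, 0.58, 0.204], [0.61, 0.581, 0.205]]
```

View pics/t1.png

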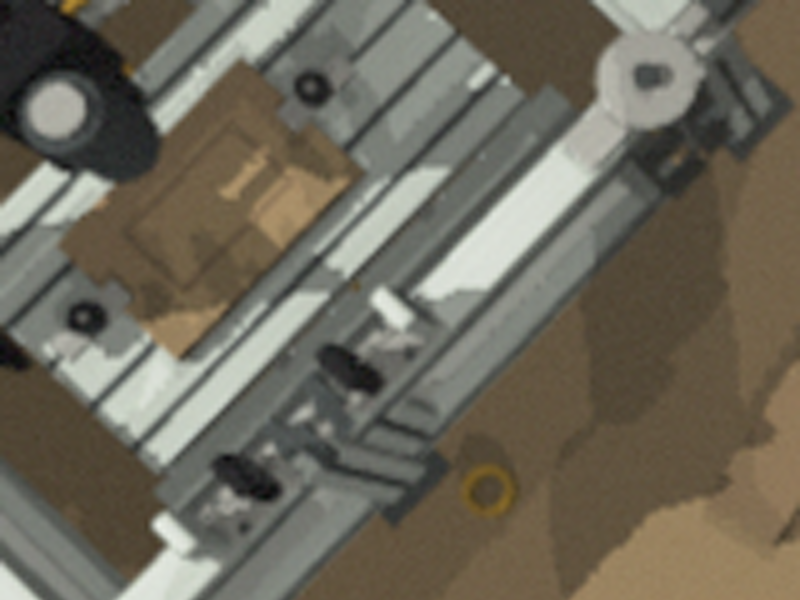

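View pics/s1.png

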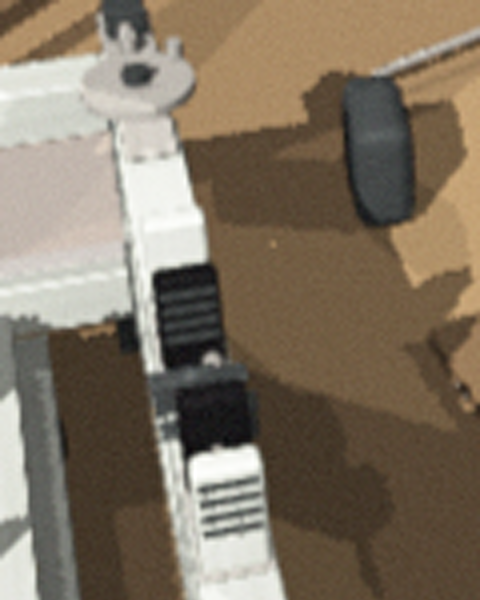

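The crops show the hinge disc at about (239.6,201), the latch lug (white) and slider (black) at about (189.4,246.4) and (180,259), and the bolt slider (black) and lug (white) at about (159.4,280.4) and (145,292).

```bash
python3 - <<'E'
from h import *
a=np.load('top0.npz');b=np.load('side0.npz')
uv=np.array([[648,80],[397,307],[350,370],[247,477],[175,535]])/5+[110,185]
P=plane('top',uv,.21);print('grips by ray',np.round(P,4).tolist())
q=[]
for n,x in(('top',a),('side',b)):
    X=cloud(n,x['d']).reshape(-1,3);c=x['p'].reshape(-1,3).astype(int)
    # grips
    k=(X[:,2]>.200)&(X[:,2]<.217)&(X[:,0]<.58)&(X[:,0]>.40)&(X[:,1]>.22)&(X[:,1]<.40)
    g=X[k];gc=c[k]
    for i in range(1,5):
        w=g[np.linalg.norm(g[:,:2]-P[i,:2],axis=1)<.02]
        print(n,i,len(w),np.round(np.median(w,0),4))
    # rail top
    k=(abs(X[:,2]-.16)<.004); g=X[k]
    u=P[1,:2]-P[4,:2];u/=np.linalg.norm(u);nrm=np.array([-u[1],u[0]])
    s=(g[:,:2]-P[4,:2])@u;t=(g[:,:2]-P[4,:2])@nrm
    m=(s>-.08)&(s<.30)&(abs(t)<.03)
    for _ in range(3):
        f=np.polyfit(s[m],t[m],1);r=t-np.polyval(f,s);m=(s>-.10)&(s<.30)&(abs(r)<.016)
    dd=u+f[0]*nrm;dd/=np.linalg.norm(dd)
    print(n,'rail dir',np.round(dd,4),np.degrees(np.arctan2(dd[1],dd[0])),'offset@lug',f[1],m.sum(),'width pct',np.percentile(r[m],[2,98]))
u=P[1,:2]-P[4,:2];print('dir lugs',u/np.linalg.norm(u),np.linalg.norm(u),[np.linalg.norm(P[i,:2]-P[0,:2]) for i in range(1,5)])
s=arm.read_state();print(R.from_rotvec(s['ee_rot']).as_matrix().round(3))
E
```

```text
grips by ray [[0.6759, 0.1039, 0.21], [0.5579, 0.2324, 0.21], [0.5256, 0.2556, 0.21], [0.4715, 0.3066, 0.21], [0.4427, 0.3421, 0.21]]
top 1 54 [0.558  0.234  0.2081]
top 2 55 [0.5285 0.2619 0.2088]
top 3 57 [0.4725 0.3141 0.209 ]
top 4 57 [0.4429 0.3422 0.2088]
top rail dir [ 0.7287 -0.6849] -43.22488753541088 offset@lug -0.001263258747988866 1042 width pct [-0.01272742  0.01527067]
side 1 117 [0.5556 0.2397 0.2065]
side 2 117 [0.5254 0.2661 0.2066]
side 3 123 [0.4698 0.3184 0.2069]
side 4 171 [0.4417 0.3475 0.2069]
side rail dir [ 0.7333 -0.6799] -42.83733105970966 offset@lug 0.004559320207907673 1566 width pct [-0.01515333  0.01344245]
dir lugs [ 0.72416797 -0.68962363] 0.15912078560776977 [np.float64(0.17444016800801437), np.float64(0.21360308116964993), np.float64(0.2878386073340364), np.float64(0.33337559585692467)]
[[ 0.399 -0.917 -0.   ]
 [-0.917 -0.399  0.001]
 [-0.001 -0.    -1.   ]]
```

Call:
carry_out(increments="0 0 -5 0; 0 0 -10 0; -3.3 -2.9 -12 -0.1; -6.7 -5.8 -12 -0.2; -10 -8.8 -12 -0.3; -13.3 -11.7 -12 -0.407; -16.7 -14.6 -12 -0.407; -20 -17.5 -12 -0.407", hand=1, grip_force=25)

```text
t: 0.9
ee_pos: [0.3002, -0.2491, 0.3585]
ee_rot: [-2.921, 1.155, 0.0]
ft_force: [0.4, -0.8, 0.6]
width: 0.0882
```

```bash
cat >> h.py <<'E'
def to(*T):
    "tool-frame shift (cm) and roll to world targets (x,y,z,yaw deg)"
    s=arm.read_state();M=R.from_rotvec(s['ee_rot']).as_matrix();yaw=np.arctan2(M[1,0],M[0,0])
    print('t',round(s['t'],2),'pos',np.round(s['ee_pos'],4),'yaw',np.degrees(yaw).round(2),'w',round(s['width'],4),'F',np.round(s['ft_force'],1),'q',np.round(s['joints'],2))
    for t in T:print(t,np.round(100*M.T@(np.array(t[:3])-s['ee_pos']),2),round(float(yaw-np.radians(t[3])),3))
E
python3 -c "
from h import *
to((.40,0,.34,-43.2),(.42,.2,.32,-43.2),(.4524,.3333,.30,-43.2))"
```

```text
t 0.9 pos [ 0.3002 -0.2491  0.3585] yaw -43.16 w 0.0882 F [ 0.4 -0.8  0.6] q [-1.    0.02  1.42  0.    1.7  -0.25]
(0.4, 0, 0.34, -43.2) [ -9.76 -24.99   1.86] 0.001
(0.42, 0.2, 0.32, -43.2) [-21.98 -40.95   3.87] 0.001
(0.4524, 0.3333, 0.3, -43.2) [-28.74 -52.89   5.88] 0.001
```

Call:
carry_out(increments="-1.6 -4.2 0 0; -3.3 -8.4 0.5 0; -5 -12.6 1 0; -6.6 -16.8 1.5 0; -8.2 -21 2 0; -10 -25 2 0; -13 -29 2 0; -16 -33 2.5 0")

```text
t: 1.7
ee_pos: [0.4091, 0.101, 0.3339]
ee_rot: [-2.921, 1.155, -0.001]
ft_force: [1.3, -0.6, -0.1]
width: 0.0881
```

Call:
carry_out(increments="-3 -4 0.5 0; -6 -8 1.5 0; -8.5 -12 2.5 0; -10.5 -16 3 0; -12.7 -19.9 3.4 0; -12.7 -19.9 3.4 0; -12.7 -19.9 3.4 0")

```text
t: 2.4
ee_pos: [0.4523, 0.3314, 0.2989]
ee_rot: [2.921, -1.152, -0.002]
ft_force: [-0.3, 0.5, -0.3]
width: 0.0882
```

```bash
python3 -c "
from h import *
to((.4524,.3333,.25,-43.2),(.4524,.3333,.182,-43.2))
p,d=capture('top');q,e=capture('side')
a=cv2.resize(p[215:335,90:250],(800,600),interpolation=2);cv2.imwrite('pics/t2.png',a[:,:,::-1])
b=cv2.resize(q[280:480,140:340],(600,600),interpolation=2);cv2.imwrite('pics/s2.png',b[:,:,::-1])
"
```

```text
t 2.4 pos [0.4523 0.3314 0.2989] yaw -43.06 w 0.0882 F [-0.3  0.5 -0.3] q [ 0.42  0.37  1.15 -0.    1.63  1.17]
(0.4524, 0.3333, 0.25, -43.2) [-0.12 -0.16  4.89] 0.002
(0.4524, 0.3333, 0.182, -43.2) [-0.12 -0.17 11.69] 0.002
```

View pics/s2.png

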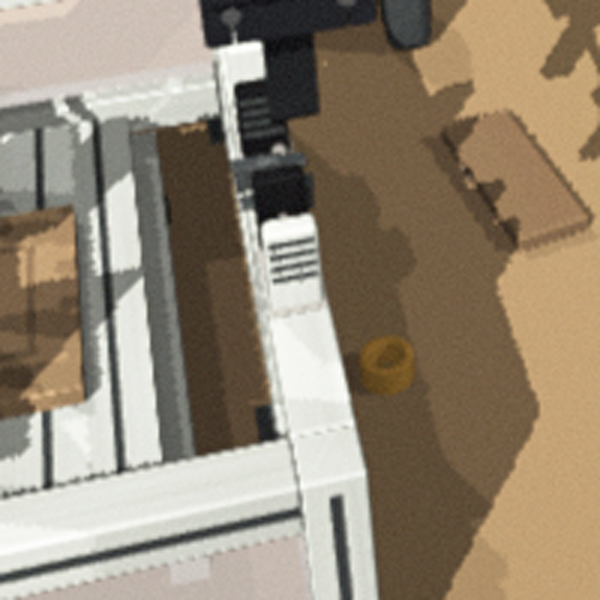

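The side crop shows the bolt's white lug near crop (290,240), its black slider at (280,190), the latch above them, and the gripper overhead. I'll descend to just above the grips and check the fingers there.

Call:
carry_out(increments="-0.1 -0.2 3 0; -0.1 -0.2 6 0; -0.1 -0.2 7.5 0; -0.1 -0.2 7.5 0")

```text
t: 2.9
ee_pos: [0.4525, 0.3316, 0.2235]
ee_rot: [2.918, -1.157, -0.004]
ft_force: [-0.2, -0.4, -0.2]
width: 0.0879
```

```bash
python3 -c "
from h import *
to((.4524,.3333,.182,-43.2))
p,d=capture('top');q,e=capture('side')
d0=np.load('side0.npz');
print(proj('side',[[.4429,.3422,.21],[.4725,.3141,.21],[.558,.234,.21]]).round(1))
u=np.array([.729,-.685,0]);P=arm.read_state()['ee_pos']
t=proj('side',[P+.044*u,P-.044*u]);print(t.round(1))
b=cv2.resize(q[280:480,140:340],(600,600),interpolation=2)
for x in t:cv2.circle(b,tuple(int(v) for v in (x-[140,280])*3),5,(255,0,0),1)
a=cv2.resize(p[245:335,100:190],(600,600),interpolation=2)
cv2.imwrite('pics/s3.png',b[:,:,::-1]);cv2.imwrite('pics/t3.png',a[:,:,::-1])
"
```

```text
t 2.9 pos [0.4525 0.3316 0.2235] yaw -43.24 w 0.0879 F [-0.2 -0.4 -0.2] q [ 0.42  0.41  1.29 -0.    1.44  1.18]
(0.4524, 0.3333, 0.182, -43.2) [-0.12 -0.13  4.15] -0.001
[[237.6 352.8]
 [233.9 335.3]
 [224.1 292. ]]
[[231.1 319.8]
 [239.6 357.6]]
```

View pics/s3.png

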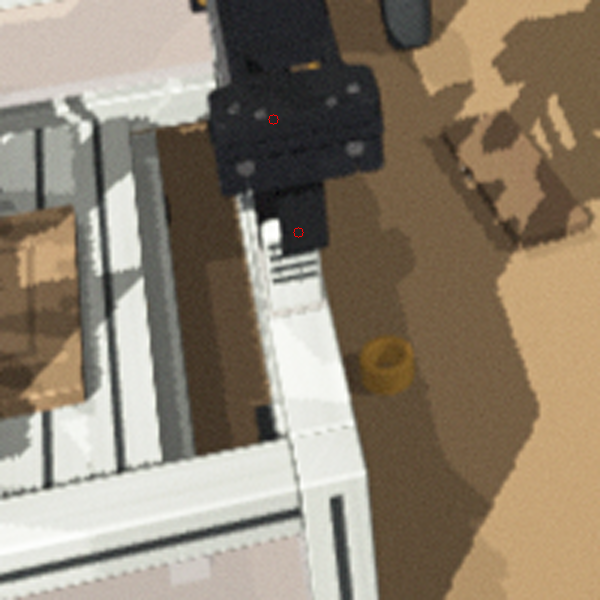

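View pics/t3.png

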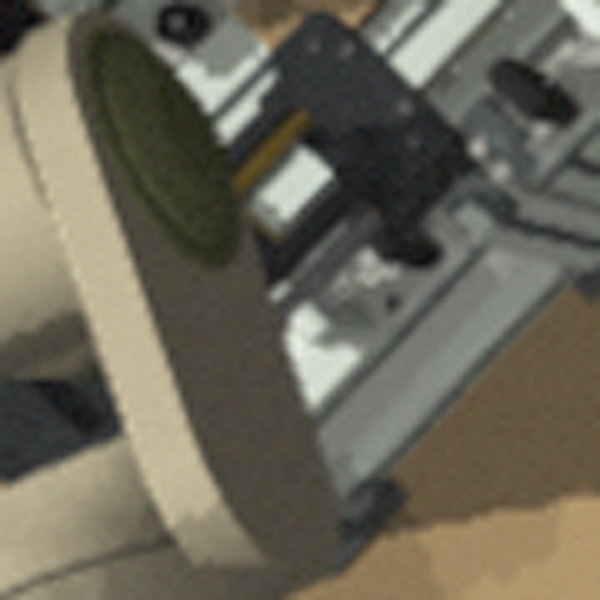

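The side crop puts the lug-side finger (crop 285-328, 245) about 3 mm outward of the lug centre and well outside its face. The top view is mostly blocked by the arm. I'll descend with a small inward correction.

Call:
carry_out(increments="-0.1 -0.25 1 0; -0.1 -0.25 2 0; -0.1 -0.25 3 0; -0.1 -0.25 4.1 0; -0.1 -0.25 4.1 0; -0.1 -0.25 4.1 0")

```text
t: 3.6
ee_pos: [0.4541, 0.3357, 0.1836]
ee_rot: [2.921, -1.155, -0.0]
ft_force: [0.3, -0.0, -0.5]
width: 0.0881
```

```bash
python3 -c "
from h import *
to((.4524,.3333,.182,-43.2))
"
```

```text
t 3.6 pos [0.4541 0.3357 0.1836] yaw -43.14 w 0.0881 F [ 0.3 -0.  -0.5] q [0.43 0.45 1.35 0.   1.34 1.18]
(0.4524, 0.3333, 0.182, -43.2) [0.04 0.29 0.16] 0.001
```

Clear of contact, so I'll close.

Call:
carry_out(increments="0 0.1 0.1 0; 0 0.1 0.1 0; 0 0.1 0.1 0; 0 0.1 0.1 0; 0 0.1 0.1 0; 0 0.1 0.1 0; 0 0.1 0.1 0; 0 0.1 0.1 0", hand=0, grip_force=20)

```text
t: 4.4
ee_pos: [0.4539, 0.3346, 0.183]
ee_rot: [-2.921, 1.155, -0.002]
ft_force: [3.2, -3.7, 1.1]
width: 0.0371
```

Call:
carry_out(increments="0 0 0 0; 0 0 0 0; 0 0 0 0; 0 0 0 0; 0 0 0 0; 0 0 0 0; 0 0 0 0; 0 0 0 0")

```text
t: 5.2
ee_pos: [0.454, 0.3346, 0.183]
ee_rot: [-2.921, 1.155, -0.002]
ft_force: [3.2, -4.1, 0.2]
width: 0.0373
```

Width is 37 mm (38 expected), so the bolt is fully back. Releasing, lifting and shifting 13.2 cm along the rail to the latch.

Call:
carry_out(increments="0 0 0 0; 0 0 0 0; 0 0 0 0; 0 0 0 0; 0 0 0 0; 0 0 0 0", hand=1)

```text
t: 5.8
ee_pos: [0.4533, 0.335, 0.1828]
ee_rot: [-2.922, 1.155, 0.0]
ft_force: [0.5, -0.5, 0.8]
width: 0.0831
```

Call:
carry_out(increments="0 0 -2 0; 0 0 -4 0; 0 0 -5 0; 4 0 -5 0; 8 0 -5 0; 11.5 0 -5 0; 13.2 0 -5 0; 13.2 0 -5 0")

```text
t: 6.6
ee_pos: [0.5506, 0.2435, 0.2321]
ee_rot: [2.92, -1.158, -0.001]
ft_force: [-0.6, 0.7, 0.3]
width: 0.0884
```

```bash
python3 -c "
from h import *
to((.5485,.2429,.182,-43.2))
u=np.array([.729,-.685]);n=np.array([.685,.729]);o=np.array([.4524,.3333])
for nm in('top','side'):
  for tag in(0,1):
    d=np.load(nm+'0.npz')['d'] if tag==0 else capture(nm)[1]
    X=cloud(nm,d).reshape(-1,3);X=X[(X[:,2]>.200)&(X[:,2]<.216)];s=(X[:,:2]-o)@u;t=(X[:,:2]-o)@n
    print(nm,tag,np.histogram(s[abs(t)<.013],np.arange(-.03,.055,.004))[0])
p,d=capture('side');b=cv2.resize(p[240:440,140:340],(600,600),interpolation=2);cv2.imwrite('pics/s4.png',b[:,:,::-1])
"
```

```text
t 6.6 pos [0.5506 0.2435 0.2321] yaw -43.28 w 0.0884 F [-0.6  0.7  0.3] q [0.22 0.48 1.16 0.   1.51 0.98]
(0.5485, 0.2429, 0.182, -43.2) [-0.11  0.19  5.01] -0.001
top 0 [ 0  0  5 12 18 21  0  0  0  0  0  0  5 15 17 19  1  0  0  0  0]
top 1 [0 0 0 0 0 0 0 0 0 0 0 0 0 0 0 0 0 0 0 0 0]
side 0 [ 0  6 84 33 28  2  0  0  0  0  0  3 64 41 20  4  0  0  0  0  0]
side 1 [ 0  9 79 36 23  6  0  0 28 68 25 15  0  0  0  0  0  0  0  0  0]
```

View pics/s4.png

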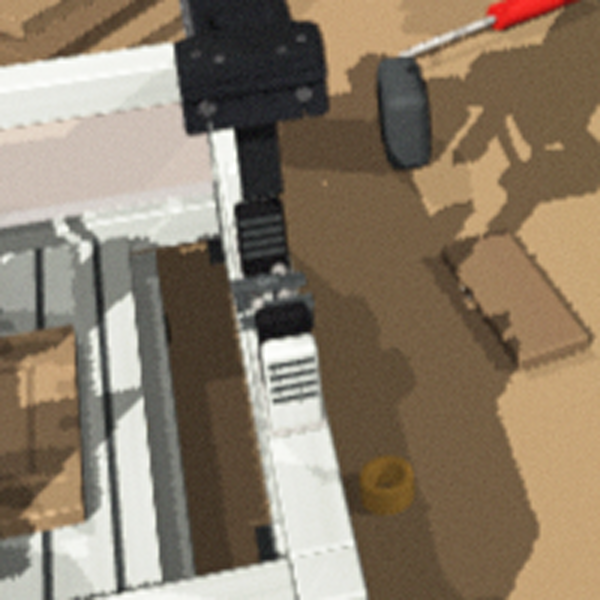

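The side depth shows the bolt slider moved about 14 mm and stayed back; the gripper is aligned over the latch (finger at crop (260,190), slider at (262,235)). Descending and squeezing.

Call:
carry_out(increments="-0.05 0.1 1.5 0; -0.05 0.1 3 0; -0.05 0.1 4 0; -0.05 0.1 5 0; -0.05 0.1 5 0; -0.05 0.1 5 0")

```text
t: 7.35
ee_pos: [0.5487, 0.2446, 0.1831]
ee_rot: [-2.922, 1.154, -0.001]
ft_force: [0.1, 1.1, 0.0]
width: 0.0883
```

Call:
carry_out(increments="0 0 0 0; 0 0 0 0; 0 0 0 0; 0 0 0 0; 0 0 0 0; 0 0 0 0; 0 0 0 0; 0 0 0 0", hand=0, grip_force=30)

```text
t: 8.15
ee_pos: [0.5492, 0.2439, 0.183]
ee_rot: [-2.921, 1.156, -0.002]
ft_force: [1.2, -1.8, 0.9]
width: 0.0373
```

```bash
python3 -c "
from h import *
to((.5485,.2429,.182,-43.2))"
```

```text
t 8.15 pos [0.5492 0.2439 0.183 ] yaw -43.17 w 0.0373 F [ 1.2 -1.8  0.9] q [ 0.22  0.51  1.24 -0.    1.39  0.97]
(0.5485, 0.2429, 0.182, -43.2) [0.02 0.12 0.1 ] 0.001
```

Call:
carry_out(increments="0.03 1.15 0 -0.06; 0.14 2.3 0 -0.12; 0.31 3.44 0 -0.18; 0.55 4.56 0 -0.24; 0.86 5.67 0 -0.3; 0.86 5.67 0 -0.3")

```text
t: 8.75
ee_pos: [0.5167, 0.1958, 0.183]
ee_rot: [3.062, -0.705, 0.003]
ft_force: [4.8, 0.7, -1.7]
width: 0.0375
```

```bash
python3 -c "
from h import *
to((.5485,.2429,.182,-43.2))"
```

```text
t 8.75 pos [0.5167 0.1958 0.183 ] yaw -25.92 w 0.0375 F [ 4.8  0.7 -1.7] q [ 0.15  0.43  1.39 -0.    1.32  0.6 ]
(0.5485, 0.2429, 0.182, -43.2) [ 0.8  -5.62  0.1 ] 0.302
```

Call:
carry_out(increments="0.03 1.15 0 -0.06; 0.14 2.3 0 -0.12; 0.31 3.44 0 -0.18; 0.55 4.56 0 -0.24; 0.86 5.67 0 -0.3; 1.23 6.76 0 -0.36; 1.66 7.83 0 -0.42; 2.16 8.87 0 -0.48", grip_force=35)

```text
t: 9.55
ee_pos: [0.4983, 0.1074, 0.1829]
ee_rot: [-3.141, -0.045, -0.006]
ft_force: [11.3, 1.9, -4.2]
width: 0.037
```

```bash
python3 -c "
from h import *
to()
q,e=capture('side');cv2.imwrite('pics/s5.png',q[150:450,100:500,::-1])"
```

```text
t 9.55 pos [0.4983 0.1074 0.1829] yaw 1.66 w 0.037 F [11.3  1.9 -4.2] q [-0.02  0.36  1.5   0.    1.27 -0.05]
```

View pics/s5.png

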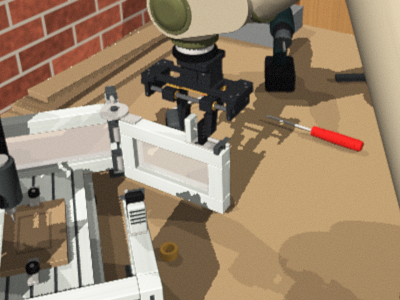

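The gate has opened about 45° with the gripper on the latch (crop (195,125)); the bench items are untouched. Continuing, with a small correction toward the hinge.

Call:
carry_out(increments="0.1 1.15 0 -0.06; 0.24 2.3 0 -0.12; 0.41 3.44 0 -0.18; 0.65 4.56 0 -0.24; 0.96 5.67 0 -0.3; 1.33 6.76 0 -0.36; 1.76 7.83 0 -0.42; 2.26 8.87 0 -0.48")

```text
t: 10.4
ee_pos: [0.5229, 0.0197, 0.1829]
ee_rot: [-3.04, -0.791, -0.004]
ft_force: [8.0, 4.8, -2.2]
width: 0.0372
```

Call:
carry_out(increments="0.03 1.15 0 -0.06; 0.14 2.3 0 -0.12; 0.31 3.44 0 -0.18; 0.55 4.56 0 -0.24; 0.86 5.67 0 -0.3; 0.91 5.8 0 -0.307; 0.91 5.8 0 -0.307; 0.91 5.8 0 -0.307")

```text
t: 11.2
ee_pos: [0.5586, -0.0259, 0.183]
ee_rot: [-2.885, -1.243, -0.003]
ft_force: [3.1, 5.0, 0.2]
width: 0.037
```

```bash
python3 -c "
from h import *
to((.5485,.2429,.182,46.8))
q,e=capture('side');cv2.imwrite('pics/s6.png',q[150:450,100:500,::-1])
X=cloud('side',e).reshape(-1,3);u=np.array([.729,-.685]);n=np.array([.685,.729]);h=np.array([.5485,.2429])+.192*u
g=X[abs(X[:,2]-.16)<.004];s=(g[:,:2]-h)@u;t=(g[:,:2]-h)@n
m=(abs(s)<.05)&(t<-.03)&(t>-.26)
for _ in range(4):
  f=np.polyfit(t[m],s[m],1);m=(t<-.03)&(t>-.26)&(abs(s-np.polyval(f,t))<.016)
print(m.sum(),f,'gate deg',90+np.degrees(np.arctan(-f[0])),t[m].min(),t[m].max())
p,d=capture('top');cv2.imwrite('pics/t6.png',cv2.resize(p[170:350,110:350],(800,600))[:,:,::-1])"
```

```text
t 11.2 pos [ 0.5586 -0.0259  0.183 ] yaw 46.63 w 0.037 F [3.1 5.  0.2] q [-0.26  0.44  1.37  0.    1.33 -1.07]
(0.5485, 0.2429, 0.182, 46.8) [ 18.84 -19.19   0.13] -0.003
743 [ 0.03730631 -0.00405811] gate deg 87.86349685288491 -0.24559999013158615 -0.03030774334090394
```

View pics/s6.png

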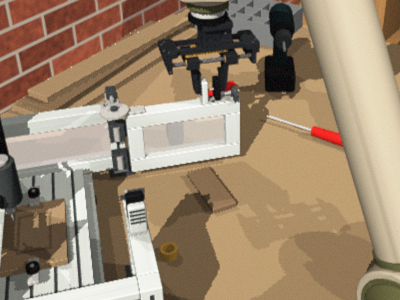

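The side view shows the gate standing about square, the gripper on its latch, and the offcut and ferrule undisturbed. The fit gives 87.9° while the hand's displacement gives about 90.5°, so I'll cross-check with the top camera and with same-camera angles.

```bash
python3 -c "
from h import *
u=np.array([.729,-.685]);n=np.array([.685,.729]);h=np.array([.5485,.2429])+.192*u
def fit(X,a,b,lo,hi,c0):
  g=X[abs(X[:,2]-.16)<.003];s=(g[:,:2]-h)@a;t=(g[:,:2]-h)@b
  k=(t>lo)&(t<hi)&(abs(s-c0)<.03);S=s[k];T=t[k]
  bins=np.arange(lo,hi,.008);out=[]
  for x in bins:
    v=S[(T>=x)&(T<x+.008)]
    if len(v)>5: out.append((x+.004,(np.percentile(v,5)+np.percentile(v,95))/2,np.ptp(np.percentile(v,[5,95]))))
  o=np.array(out);o=o[(o[:,2]>.018)&(o[:,2]<.034)]
  if len(o)<5:return None
  f=np.polyfit(o[:,0],o[:,1],1);return len(o),np.round(np.degrees(np.arctan(f[0])),2),np.round(f[1],4),o[:,2].mean().round(4)
for nm in('side','top'):
  X0=cloud(nm,np.load(nm+'0.npz')['d']).reshape(-1,3);X=cloud(nm,capture(nm)[1]).reshape(-1,3)
  print(nm,'shut (perp vs -u)',fit(X0,n,-u,.03,.25,0),'open (u vs outward)',fit(X,u,-n,.03,.245,0),'fixed panel now',fit(X,n,-u,.25,.42,0))
"
```

```text
side shut (perp vs -u) (10, np.float64(1.11), np.float64(0.0016), np.float64(0.0257)) open (u vs outward) (23, np.float64(-1.6), np.float64(-0.0031), np.float64(0.025)) fixed panel now (13, np.float64(0.6), np.float64(-0.0008), np.float64(0.0266))
top shut (perp vs -u) (22, np.float64(-0.08), np.float64(0.0003), np.float64(0.0264)) open (u vs outward) None fixed panel now (15, np.float64(1.94), np.float64(-0.0128), np.float64(0.0242))
```

View pics/t6.png

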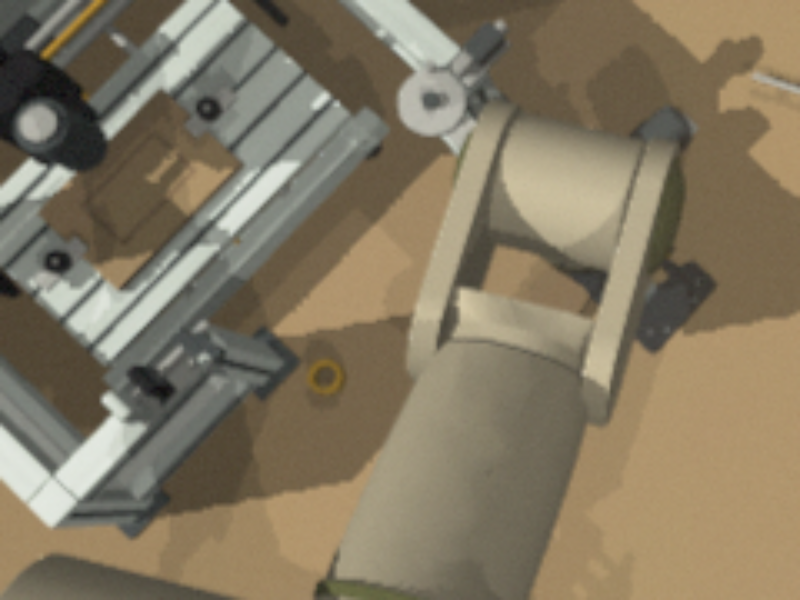

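Side-camera open minus shut gives 89.5°, wrist yaw change 89.8° and hand displacement 90.5°, so it is square. I'll hold a moment to check stability, then hand in.

Call:
carry_out(increments="0 0 0 0; 0 0 0 0; 0 0 0 0; 0 0 0 0; 0 0 0 0; 0 0 0 0; 0 0 0 0; 0 0 0 0")

```text
t: 12.2
ee_pos: [0.5586, -0.0258, 0.1829]
ee_rot: [-2.885, -1.243, -0.003]
ft_force: [4.1, 4.5, 0.2]
width: 0.0369
```

```bash
python3 -c "
from h import *
to()
arm.hand_in();print('handed in')"
```

```text
t 12.2 pos [ 0.5586 -0.0258  0.1829] yaw 46.64 w 0.0369 F [4.1 4.5 0.2] q [-0.26  0.44  1.37  0.    1.33 -1.07]
the job is handed in; nothing more can be done
handed in
```

The gate is open and square to the guard's front, and the arm is still gripping it by the squeezed latch. I handed the job in at 12.2 s.

- **Bolt:** I squeezed the lock bolt fully back and let go. The fingers closed to 37 mm (38 expected), and the side camera's depth showed the sliding grip about 14 mm back and staying there.
- **Gate:** I then squeezed the latch and swung the gate out past the hold-open click. Three estimates of the angle agree: wrist turn 89.8°, hand displacement about 90.5°, and side camera, open against shut, 89.5°.
- **Disagreeing checks:** The side camera's open reading alone, without subtracting its shut reading, gave 87.9–88.4°; I put this down to camera bias. The top camera could not confirm the angle because the arm blocked its view.
- **Hold:** The grip held steady over the last second at 37 mm, with about 6 N on the wrist. The highest wrist force I read was about 12 N.
- **Bench:** The tools and parts visible in the last pictures look undisturbed.

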